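# Seat the short sample cell in the polarimeter

### The job

Take the shorter of the two steel sample cells from the white rest, lay it in the polarimeter's V-groove in front of the port, and slide it along the groove under the sprung roller until it is fully home against the end stop, its sprung seal ring pressed right back. Be gentle: the cell's end windows are glass, so neither drop it nor press it hard. Let go of it there and leave the longer cell and everything else as they are.

Things in the scene. Friction and masses are not known exactly. Their poses are not given: they have to be found in the camera images.
- short_cell: The cell to load: steel, 150 mm long, 0.2 to 0.31 kg. Each end is a collar 32 mm in diameter, 50 mm long, its last 8 mm chamfered down to a flat 22 mm end face with a glass window. The 22 mm waist between, 50 mm long, is the place to grip. Origin at its centre, on its axis; x along the cell; ends alike. It starts level in either slot of the rest, axis 48.6 mm above the worktop.
- long_cell: The other cell, alike but 200 mm long (collars 70 mm, waist 60 mm long), 0.33 kg, lying in the other slot. Origin at its centre, x along it. Must stay where it is.
- cell_rest: Fixed white plastic rest, 115 x 165 mm (local x by y), two slots at local y = -47.5 and +47.5 mm, cells lying along its local x. Each slot is two V-saddles 14 mm long at local x = -42 and +42 mm, 40 mm high, 34 mm wide; between them only the 10 mm thick base plate lies under the cell. Origin at the centre of its underside.
- polarimeter: Fixed bench instrument, white base 400 x 130 x 22 mm. Origin: centre of its underside; local x along the groove toward the port, z up. Lamp housing at x = -0.195 to -0.130, 84 mm high; hood with the port at x = 0.082 to 0.197, 92 mm high. Between them nothing rises above the groove's edges (43.5 mm). A cell dropped or knocked into it (over 60 N) would be spoilt.
- groove (a point): Point on the axis of a cell lying in the groove (52.6 mm above the worktop), midway along its open part, 110 mm before the port's mouth. Axes as the polarimeter's. The 90 degree aluminium V-groove is 34 mm wide over its edges, which are 9 mm below this axis, and runs from x = -0.10 here on into the port. In the open groove a cell slides under 1 to 3.5 N.
- port (a point): Centre of the port's mouth on the hood's face, on the axis of a cell in the groove; x points into the port. The opening is 50 mm wide, its roof 26 mm above the axis. The cell's nose is (x of the cell's centre in this frame) + 75 mm inside.
- roller (a point): Lowest point of a sprung roller that hangs in the port, 20 mm inside the mouth, 2.5 mm lower than a collar's top. The chamfered nose lifts it, which takes up to about 13 N; it then presses on the collar, and sliding the cell takes 4 to 11 N, differing from day to day. Friction then holds it where it is left.
- stop_nominal (a point): Middle of where the end stop may be, 43 mm inside the mouth, on the axis. The stop is out of sight, set anywhere within 12 mm either way along x and must be found by feel: the nose first meets a sprung seal ring that yields 3 mm under 1 to 2.5 N (on top of the friction), then the stop is solid and the force climbs steeply. Fully home is at that solid stop; over 18 N on it cracks the window.
- timer: White square bench timer, 64 x 64 x 18 mm. Bystander. Origin at the centre of its underside.
- pen: White marker pen with a black cap, 135 mm long, 16 mm thick, lying. Bystander. Origin under its middle.
- jar: White plastic jar with a screw cap, 62 mm in diameter, 86 mm high. Bystander. Origin at the centre of its underside.
- adapter: White plastic adapter with a hexagonal foot, 30 x 34 x 43 mm, standing. Bystander. Origin at the centre of its underside.
- small_beaker: Translucent plastic beaker, 57 mm in diameter, 61 mm high. Bystander. Origin at the centre of its underside.

How it is judged (in metres and radians):
On the way:
1. the short cell lies in the V-groove in front of the port, its nose not yet in it (y of short_cell in the frame of polarimeter between -0.004 and 0.004 m and z of short_cell in the frame of polarimeter between 0.0496 and 0.0556 m and angle between the x axis of short_cell and the x axis of polarimeter, either way round below 0.05 rad and x of short_cell in the frame of port between -0.135 and -0.075 m), for 0.2 s.
At the end, for the whole second after the job is handed in: The short cell lies at rest in the groove (axis within 4 mm sideways, 3 mm in height and 0.05 rad of its seat), inside the port with the sprung seal ring pressed back by at least 1.5 of its 3 mm, released (y of short_cell in the frame of polarimeter between -0.004 and 0.004 m and z of short_cell in the frame of polarimeter between 0.0496 and 0.0556 m and angle between the x axis of short_cell and the x axis of polarimeter, either way round below 0.05 rad and value of joint seal_ring above 0.0015 m and linear speed of short_cell below 0.005 m/s); the robot touches nothing.
It fails at once if the cell is dropped or knocked against the polarimeter with more than 60 N (contact force between short_cell and polarimeter above 60 N).
It fails at once if the cell is pressed on the end stop with more than 18 N (contact force between short_cell and seal_ring above 18 N).
It fails at once if the long cell is moved by more than 15 mm (distance of long_cell from where it was at the start of the episode above 0.015 m).
It fails at once if a bystander (timer, pen, jar, adapter, small beaker) is moved by more than 20 mm (distance of any of timer, pen, jar, adapter, small_beaker from where it was at the start of the episode above 0.02 m).
It also fails if it takes over 72 s, if anything falls off the work surface, if the arm or the gripper's body presses on something with over 40 N, if the wrist force passes 120 N, or if a joint passes its speed limit or range.

### The arm

A 6-joint arm with a two-finger parallel gripper is mounted at the origin on a cart in front of the work surface, level with it; the furniture and walls round the work are solid. World frame = base frame: x ahead of the robot, y to its left, z up, the work surface at z = 0. Lengths are in mm, angles in rad, forces in N, time in s.
With the tool pointing down it reaches from about 400 to 825 mm from the base axis. Payload 7 kg.
Tool frame: the origin (TCP) lies at the very end of the fingers, on their centre line; the grasp point (between the pads) lies behind it (env.grip_point_offset is the z of the grasp point in the tool frame, in mm); z points along the fingers, y is the line along which they close (so a half turn about z gives the same grasp; the last joint's range is limited). The gripper opens to 88 mm and grips with 3 to 60 N. Pads are 19 mm wide; open, the fingers measure 130 mm over their backs; the gripper's body (78 mm by 193 mm) begins 47 mm behind the grasp point.
Start: joints at [-0.824, 0.359, 0.012, 0, -1.224, -0.288], TCP at [298.91, -605.184, 226.561] pointing down, gripper open.
Joint ranges: [-3.07, 3.07], [-1.43, 2.12], [-1.02, 1.25], [-3.03, 1.67], [-3.05, -0], [-3.03, 3.03]. Speed limits (rad/s): [2.39, 2.39, 3.01, 3.14, 3.14, 3.14].

### API

Orientations are given as a unit quaternion [x, y, z, w].
In Python, from station import env gives the robot as it stands. The module is installed in compiled form; this text tells all that it offers.
- The arm moves only by the tool drive_tool, never from a script. Its argument "increments" is a list that holds one entry, the list of rows, each a list of 7 numbers: the closure, from 0 (fully open) to 1 (shut), then the shift along the world's x, y, z in units of 25 mm (1.0 is 25 mm), then the turn, a rotation vector about the world's x, y, z in units of 6 degrees (1.0 is 6 degrees). In form: [[[grip, dx, dy, dz, ax, ay, az], ...]]. A call has exactly 10 rows; each row shifts and turns the commanded pose from where the row before left it; what a row does not reach is not made up. A row lasts 1/10 s, in which the tool goes at most 50 mm and 8.59 degrees, less where a joint would pass 70% of its speed; a pose out of reach is approached as far as the arm can. A call with a number of a shift or a turn outside -1 to 1 is refused whole. A call with a gripper value outside its range is refused whole. The fingers move at their own pace and stop on an object; the grip force is fixed at half the most. Time passes only in rows, so rows that do not move let the fingers close, or fill a call up. It gives the time, the measured TCP pose, the force, the opening and the grip force at its end, in the units of the state.
- env.get_state(): the state, without advancing time (a new reading comes with each control period).
- env.get_image(name): name is "side" or "top"; returns (picture, depth): 400x640x3 uint8, blue, green, red; 400x640 float32, mm along the optical axis (not along the pixel's ray), 0 where there is no reading.
- env.camera_params(name): a dict with "fx", "fy", "cx", "cy" (pixels), "rvec" (rotation vector, rad) and "tvec" (3), from world to camera coordinates, as OpenCV has them. Camera axes: x right, y down, z forward; pixel columns grow to the right and rows downward; lengths in mm; the calibration is good to about 2 mm. A picture is of the moment at which its call begins. camera_params takes no time and is no camera call.
- env.job_done(): hands the job in; it is judged then, once.
The state is a dict: "time_s": time; "joint_positions": joint angles; "joint_velocities": joint speeds; "joint_torque": joint torques, N m; "tool_pos": TCP position; "tcp_rot": TCP orientation; "contact_force": force on the tool from outside, world axes, zero at the start; "moment": the same for the moment, N m; "gripper_width": finger opening in mm; "grip_force": force on a finger pad.
Only numpy, scipy, OpenCV 4.12 (cv2) and the standard library are available. Lean on these libraries where they do the work, as an engineer would, in place of code of your own. Each camera call takes 0.05 s, during which the arm holds its last target. There are 200 camera calls.

## Working session

There is one attempt and no reset: what is moved stays moved. The work goes in short steps, Python scripts to look and compute and a tool call to move; the robot and the scene stay as the last step left them, time stands still between calls to the robot, and variables do not carry over. Pictures are saved under pics/ and viewed, at most 10 in all, crops included, and the job is handed in when it is done.

Besides the shell and the picture viewer there is one more tool, called after "Call:" as name([rows], argument=value, ...), one row to a line, values as JSON. drive_tool: Moves the arm, as the interface text tells. Shifts and turns lie within -1 to 1; 1 stands for 25 mm of shift or 6 degrees of turn. Its arguments: {"type":"object","properties":{"increments":{"type":"array","items":{"type":"array","items":{"type":"array","items":{"type":"number","minimum":-1,"maximum":1}}}}},"required":["increments"]}

```bash
mkdir -p pics
cat > h.py <<'E'
import numpy as np, cv2
from station import env
def cam(n):
    p=env.camera_params(n);R=cv2.Rodrigues(np.array(p["rvec"],float))[0];t=np.array(p["tvec"],float).ravel()
    return p,R,t
def pts(n,depth):
    p,R,t=cam(n);v,u=np.mgrid[0:400,0:640]
    c=np.stack([(u-p["cx"])/p["fx"]*depth,(v-p["cy"])/p["fy"]*depth,depth],-1)
    return (c-t)@R
def ray(n,u,v,z):
    p,R,t=cam(n);d=np.array([(u-p["cx"])/p["fx"],(v-p["cy"])/p["fy"],1.])@R;o=-t@R
    return o+d*(z-o[2])/d[2]
def proj(n,X):
    p,R,t=cam(n);c=np.atleast_2d(X)@R.T+t
    return np.c_[c[:,0]/c[:,2]*p["fx"]+p["cx"],c[:,1]/c[:,2]*p["fy"]+p["cy"]]
E
python3 - <<'E'
from h import *
print(env.get_state(),env.grip_point_offset)
for n in("top","side"):
    im,d=env.get_image(n);cv2.imwrite(f"pics/{n}0.png",im);np.savez(f"{n}0.npz",im=im,d=d)
    p,R,t=cam(n);print(n,-t@R,R.round(2).tolist(),p["fx"],(d>0).mean())
E
```

```text
{'time_s': 0.0, 'joint_positions': array([-8.23913072e-01,  3.59374900e-01,  1.10481017e-02, -3.53916131e-04,
       -1.22412823e+00, -2.88105788e-01]), 'joint_velocities': array([-0.00113299, -0.00165609, -0.00141776,  0.00171215, -0.00176196,
        0.00078649]), 'joint_torque': array([-1.61707278e-03, -5.82711732e+01,  2.93049073e+01,  6.99695528e+00,
        6.77060147e-03, -2.00475574e-04]), 'tool_pos': array([ 298.67597373, -604.75823718,  225.62509839]), 'tcp_rot': array([-2.27323546e-01,  9.73818921e-01,  8.03064936e-04, -2.65687508e-04]), 'contact_force': array([-0.35665311,  0.27490631,  0.81688448]), 'moment': array([-0.0287941 , -0.04453446,  0.00656542]), 'grip_force': 0.0, 'gripper_width': 87.77505683327351} -18.8
top [ 378.74008925  -19.04317278 1400.98702627] [[-0.0, -1.0, -0.02], [-0.99, 0.01, -0.13], [0.13, 0.02, -0.99]] 490.5120984423057 0.99592578125
side [ 361.47187856 -915.43418962  538.08859432] [[0.98, -0.2, 0.02], [-0.07, -0.43, -0.9], [0.19, 0.88, -0.43]] 401.02035828318327 0.996015625
```

View pics/top0.png

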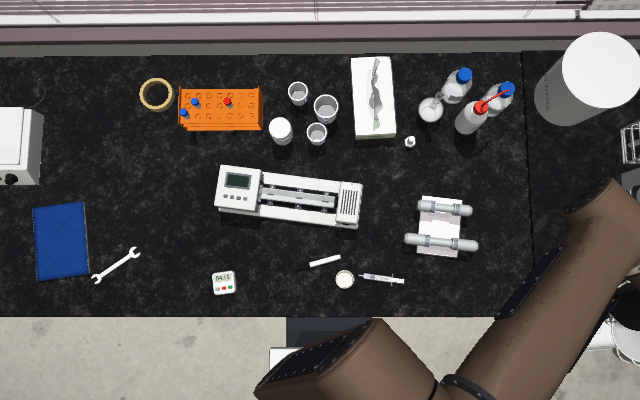

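View pics/side0.png

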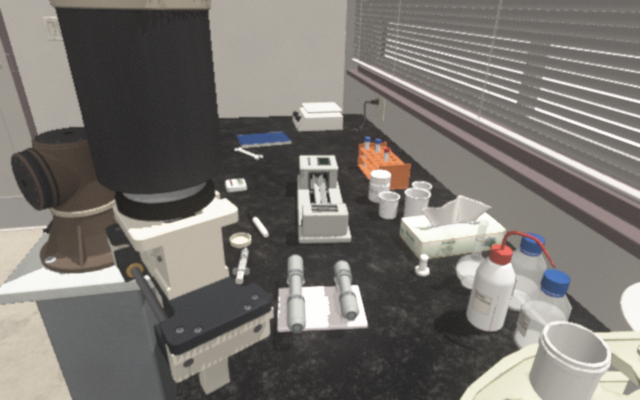

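The top view shows the short cell at about (444,209) and the long cell at (441,242). The polarimeter runs from (217,190) to (362,205), with the larger hood (screen) on the left (+y) and the lamp housing on the right. In the side view the rest is at (322,305) and the polarimeter at (322,195).

Run:
```python
from h import *
def fit(P):
    c=(P.min(0)+P.max(0))/2; m=P.mean(0);w,V=np.linalg.eigh(np.cov((P-m)[:,:2].T));a=V[:,1]
    s=(P-m)[:,:2]@a; n=(P-m)[:,:2]@V[:,0]
    mid=m[:2]+a*(s.min()+s.max())/2+V[:,0]*(np.percentile(n,2)+np.percentile(n,98))/2
    return mid.round(1),np.degrees(np.arctan2(a[1],a[0])).round(2),np.ptp(s).round(1),np.ptp(n).round(1)
for n in("top","side"):
    f=np.load(n+"0.npz");d=f["d"];X=pts(n,d);z=X[...,2]
    W=np.full(z.shape,True); W[d<=0]=False
    if n=="top": rs,rl,rp=(slice(190,224),slice(405,490)),(slice(224,262),slice(395,490)),(slice(155,235),slice(205,370))
    else: rs,rl,rp=(slice(255,322),slice(332,362)),(slice(250,332),slice(283,307)),(slice(150,245),slice(290,355))
    for nm,r,lo,hi in(("short",rs,47,90),("long",rl,47,90),("pol>70",rp,72,120),("polall",rp,14,120),("hood",rp,87,120),("lamp",rp,72,86),("edges",rp,38,50)):
        P=X[r].reshape(-1,3);P=P[(P[:,2]>lo)&(P[:,2]<hi)]
        if len(P)<5: print(n,nm,len(P));continue
        print(n,nm,len(P),*fit(P),"z",np.percentile(P[:,2],[50,90,98]).round(1),P.min(0).round(),P.max(0).round())
    r=X[300:310,100:200] if n=="top" else X[250:270,260:280]; print("table",np.median(r[...,2]))
im=np.load("top0.npz")["im"];c=cv2.resize(im[150:270,205:495],None,fx=2.7,fy=2.7,interpolation=cv2.INTER_CUBIC);cv2.imwrite("pics/crop.png",c)
```

```text
top short 555 [ 534.6 -325. ] 82.88 151.0 33.0 z [60.2 66.  68.7] [ 511. -400.   47.] [ 559. -251.   72.]
top long 772 [ 440.8 -311.8] 82.89 200.0 31.9 z [60.7 66.4 69.1] [ 415. -412.   47.] [ 468. -212.   72.]
top pol>70 2680 [570.  103.4] 82.17 392.8 116.0 z [89.8 94.7 97.5] [491. -97.  73.] [654. 303. 101.]
top polall 6604 [568.6 101.5] 82.38 398.9 131.0 z [37.2 92.7 96. ] [ 482. -103.   14.] [654. 307. 101.]
top hood 1806 [571.3 103.9] 82.64 389.8 116.5 z [91.7 95.5 97.9] [498. -91.  87.] [654. 303. 101.]
top lamp 713 [568.9 103.5] 82.57 392.9 112.4 z [83.2 85.4 85.9] [491. -97.  73.] [646. 300.  86.]
top edges 500 [552.6 110.7] 83.24 372.6 115.0 z [42.  46.4 48.6] [491. -70.  38.] [634. 300.  50.]
table 0.4890444745458993
side short 844 [ 534.4 -326.2] 83.33 151.7 32.4 z [59.6 64.4 65.3] [ 512. -402.   47.] [ 559. -251.   67.]
side long 1131 [ 441.1 -316.4] 82.96 194.9 30.5 z [60.4 64.6 65.4] [ 415. -413.   47.] [ 467. -219.   67.]
side pol>70 1330 [570.  100.9] 82.09 392.9 115.6 z [84.5 91.6 92.8] [490. -99.  72.] [651. 297.  94.]
side polall 3730 [568.   98.4] 82.09 398.4 129.5 z [49.  90.3 92.1] [ 481. -105.   14.] [655. 303.  94.]
side hood 501 [586.7 236.6] 115.1 149.5 149.5 z [91.  92.4 93.2] [527. 175.  87.] [651. 297.  94.]
side lamp 806 [569.7  97. ] 82.23 384.8 113.6 z [83.1 84.8 85.5] [490. -99.  72.] [637. 295.  86.]
side edges 469 [566.6  85.4] 81.98 361.9 112.3 z [42.7 48.5 49.8] [ 490. -100.   38.] [636. 266.  50.]
table 0.02586636854148698
```

View pics/crop.png

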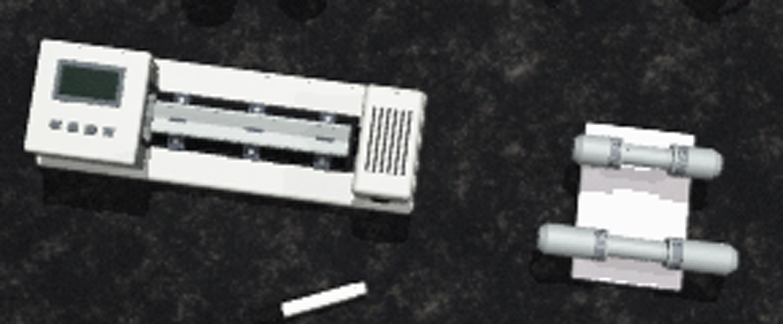

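The crop shows the hood (screen) at the left, the open groove from about (150,115) to (352,140), the short cell at (648,156) and the long cell at (637,248). Both views agree: the short cell's centre is (534.5, -325.6) at yaw 83°, and the polarimeter's centre is (568.5, 100) at yaw 82.2° with its port toward +y. I'm moving above the cell.

Call:
drive_tool([
  [[0,0.8,0.95,0,0,0,0.8],[0,0.8,0.95,0,0,0,0.8],[0,0.8,0.95,0,0,0,0.8],[0,0.8,0.95,0,0,0,0.8],[0,0.8,0.95,0,0,0,0.8],[0,0.8,0.95,0,0,0,0.8],[0,0.8,0.95,0,0,0,0.8],[0,0.8,0.95,0,0,0,0.8],[0,0.8,0.95,0,0,0,0.8],[0,0.8,0.95,0,0,0,0.8]],
])

```text
time_s: 1.1
tool_pos: [499.4, -366.5, 226.2]
tcp_rot: [-0.605, 0.796, 0.0, -0.0]
contact_force: [-0.6, 0.2, 0.0]
gripper_width: 87.8
grip_force: 0.0
```

```bash
cat >> h.py <<'E'
from scipy.spatial.transform import Rotation as Ro
def st():
    s=env.get_state();R=Ro.from_quat(s["tcp_rot"]).as_matrix()
    print("t",round(s["time_s"],2),"p",s["tool_pos"].round(2),"yaw_y",np.degrees(np.arctan2(R[1,1],R[0,1])).round(2),"z",R[:,2].round(4),"F",s["contact_force"].round(2),"w",round(s["gripper_width"],1),"gf",round(s["grip_force"],1),"j",s["joint_positions"].round(2))
E
python3 -c "
from h import *
st()"
```

```text
t 1.1 p [ 499.41 -366.46  226.21] yaw_y 164.48 z [-6.e-04  4.e-04 -1.e+00] F [-0.6   0.21  0.  ] w 87.8 gf 0.0 j [-0.32  0.27 -0.12 -0.   -1.19  0.05]
```

Call:
drive_tool([
  [[0,0.28,0.33,0,0,0,0.28],[0,0.28,0.33,0,0,0,0.28],[0,0.28,0.33,0,0,0,0.28],[0,0.28,0.33,0,0,0,0.28],[0,0.28,0.33,-0.7,0,0,0.3],[0,0,0,-0.8,0,0,0],[0,0,0,-0.8,0,0,0],[0,0,0,-0.8,0,0,0],[0,0,0,-0.8,0,0,0],[0,0,0,0,0,0,0]],
])

```text
time_s: 2.1
tool_pos: [532.1, -325.9, 126.1]
tcp_rot: [-0.661, 0.75, 0.002, -0.001]
contact_force: [-0.7, 0.1, -0.1]
gripper_width: 87.6
grip_force: 0.0
```

Run:
```python
from h import *
st()
im,d=env.get_image("side");cv2.imwrite("pics/s1.png",cv2.resize(im[200:350,250:400],None,fx=4,fy=4))
```

```text
t 2.1 p [ 532.07 -325.9   126.13] yaw_y 172.77 z [-0.0048  0.002  -1.    ] F [-0.75  0.13 -0.14] w 87.6 gf 0.0 j [-0.24  0.36 -0.23 -0.   -0.99  0.11]
```

View pics/s1.png

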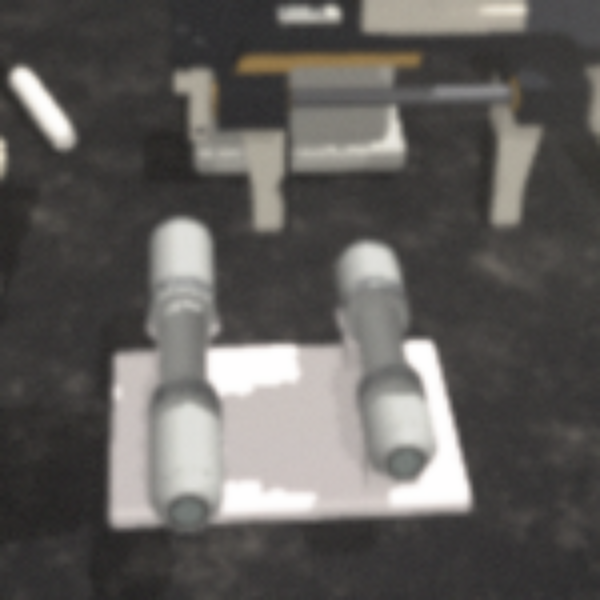

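The fingers are above and on either side of the short cell's waist: tips at (268,220) and (507,220), cell at (385,350). I'm going down.

Call:
drive_tool([
  [[0,0.1,0,-0.6,0,0,0],[0,0,0,-0.6,0,0,0],[0,0,0,-0.6,0,0,0],[0,0,0,-0.6,0,0,0],[0,0,0,-0.5,0,0,0],[0,0,0,-0.3,0,0,0],[0,0,0,-0.1,0,0,0],[0,0,0,0,0,0,0],[0,0,0,0,0,0,0],[0,0,0,0,0,0,0]],
])

```text
time_s: 3.15
tool_pos: [536.8, -326.6, 47.3]
tcp_rot: [-0.661, 0.75, -0.001, 0.0]
contact_force: [-0.6, 0.6, -0.4]
gripper_width: 87.8
grip_force: 0.0
```

```bash
python3 -c "
from h import *
st()"
```

```text
t 3.15 p [ 536.85 -326.58   47.29] yaw_y 172.81 z [ 1.1e-03 -4.0e-04 -1.0e+00] F [-0.61  0.59 -0.38] w 87.8 gf 0.0 j [-0.24  0.45 -0.31  0.   -0.82  0.11]
```

Call:
drive_tool([
  [[0,-0.09,0.03,-0.23,0,0,0],[0,0,0,0,0,0,0],[0.3,0,0,0,0,0,0],[0.5,0,0,0,0,0,0],[0.6,0,0,0,0,0,0],[0.7,0,0,0,0,0,0],[0.8,0,0,0,0,0,0],[1,0,0,0,0,0,0],[1,0,0,0,0,0,0],[1,0,0,0,0,0,0]],
])

```text
time_s: 4.15
tool_pos: [534.1, -325.7, 40.8]
tcp_rot: [-0.661, 0.75, 0.0, -0.0]
contact_force: [0.3, 0.5, -0.1]
gripper_width: 29.2
grip_force: 0.0
```

```bash
python3 -c "
from h import *
st()"
```

```text
t 4.15 p [ 534.13 -325.69   40.8 ] yaw_y 172.81 z [-0.  0. -1.] F [ 0.26  0.54 -0.14] w 29.2 gf 0.0 j [-0.24  0.45 -0.32 -0.   -0.8   0.11]
```

Call:
drive_tool([
  [[1,0,0,0.04,0,0,0],[1,0,0,0,0,0,0],[1,0,0,0,0,0,0],[1,0,0,0,0,0,0],[1,0,0,0,0,0,0],[1,0,0,0,0,0,0],[1,0,0,0,0,0,0],[1,0,0,0,0,0,0],[1,0,0,0,0,0,0],[1,0,0,0,0,0,0]],
])

```text
time_s: 5.15
tool_pos: [534.6, -325.8, 42.0]
tcp_rot: [-0.661, 0.75, -0.0, 0.0]
contact_force: [3.6, -0.1, 0.5]
gripper_width: 21.0
grip_force: 30.0
```

```bash
python3 -c "
from h import *
st()"
```

```text
t 5.15 p [ 534.57 -325.77   41.98] yaw_y 172.81 z [ 8.e-04 -2.e-04 -1.e+00] F [ 3.65 -0.11  0.53] w 21.0 gf 30.0 j [-0.24  0.45 -0.32  0.   -0.81  0.11]
```

Call:
drive_tool([
  [[1,0,0,0.1,0,0,0],[1,0,0,0.2,0,0,0],[1,0,0,0.4,0,0,0],[1,0,0,0.5,0,0,0],[1,0,0,0.6,0,0,0],[1,0,0,0.6,0,0,0],[1,0,0,0.6,0,0,0],[1,0,0,0.6,0,0,0],[1,0,0,0.4,0,0,0],[1,0,0,0.2,0,0,0]],
])

```text
time_s: 6.15
tool_pos: [534.5, -325.8, 148.6]
tcp_rot: [-0.661, 0.75, -0.001, 0.001]
contact_force: [0.0, -0.5, -2.8]
gripper_width: 21.3
grip_force: 30.0
```

Call:
drive_tool([
  [[1,0.05,0.4,0,0,0,0],[1,0.1,0.8,0,0,0,0],[1,0.1,0.8,0,0,0,-0.05],[1,0.1,0.8,0,0,0,0],[1,0.1,0.8,0,0,0,0],[1,0.1,0.8,0,0,0,-0.05],[1,0.1,0.8,0,0,0,0],[1,0,0.8,0,0,0,0],[1,0,0.8,0,0,0,0],[1,0,0.8,0,0,0,0]],
])

```text
time_s: 7.15
tool_pos: [549.7, -134.3, 146.1]
tcp_rot: [-0.657, 0.754, 0.001, -0.001]
contact_force: [0.8, -0.3, -2.7]
gripper_width: 21.0
grip_force: 30.0
```

Call:
drive_tool([
  [[1,0.1,0.8,0,0,0,0],[1,0.1,0.8,0,0,0,0],[1,0.1,0.8,0,0,0,0],[1,0.1,0.8,0,0,0,0],[1,0.1,0.8,0,0,0,0],[1,0.1,0.8,0,0,0,0],[1,0,0.8,0,0,0,0],[1,0,0.7,0,0,0,0],[1,0,0.5,0,0,0,0],[1,0,0.2,0,0,0,0]],
])

```text
time_s: 8.15
tool_pos: [565.0, 40.5, 146.4]
tcp_rot: [-0.658, 0.753, 0.0, -0.0]
contact_force: [-0.1, -0.4, -2.7]
gripper_width: 21.0
grip_force: 30.0
```

Run:
```python
from h import *
st()
im,d=env.get_image("side");cv2.imwrite("pics/s2.png",cv2.resize(im[80:260,220:440],None,fx=3.2,fy=3.2))
X=pts("side",d);np.savez("side1.npz",im=im,d=d)
im,d=env.get_image("top");np.savez("top1.npz",im=im,d=d);cv2.imwrite("pics/t2.png",cv2.resize(im[150:270,205:400],None,fx=4,fy=4))
```

```text
t 8.15 p [564.99  40.49 146.38] yaw_y 172.27 z [-8.e-04 -1.e-04 -1.e+00] F [-0.1  -0.37 -2.68] w 21.0 gf 30.0 j [ 0.42  0.25 -0.34 -0.   -0.98 -0.55]
```

View pics/s2.png

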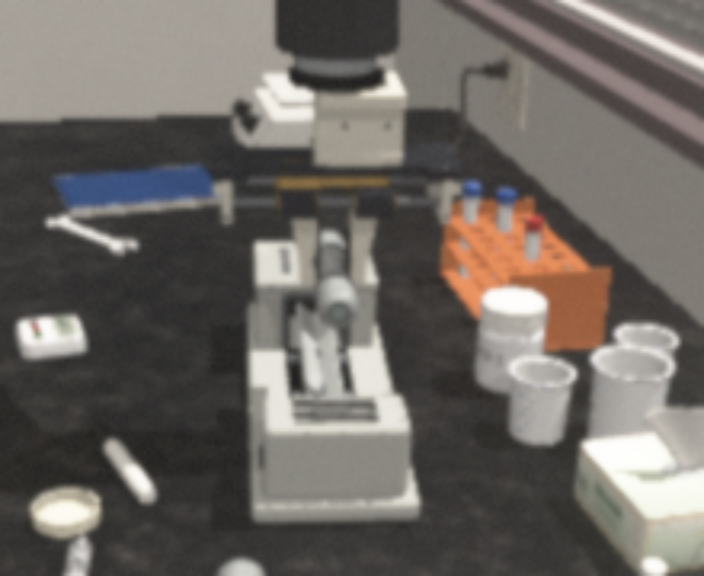

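The cell is held level at about (335,275) over the open groove at (315,345), and the hood is behind it. Next I'm measuring the groove's centre line and the held cell's attitude.

Run:
```python
from h import *
c=np.array([568.5,100]);a=np.radians(82.2);ex=np.array([np.cos(a),np.sin(a)]);ey=np.array([-ex[1],ex[0]])
for n in("top","side"):
    X=pts(n,np.load(n+"0.npz")["d"]).reshape(-1,3);lx=(X[:,:2]-c)@ex;ly=(X[:,:2]-c)@ey
    for x0,x1 in((-95,-40),(-40,20),(20,75)):
        k=(lx>x0)&(lx<x1)&(abs(ly)<30)
        prof=[]
        for b in range(-28,28,4):
            m=k&(ly>=b)&(ly<b+4)&(X[:,2]>0);prof.append((b+2,int(np.median(X[m,2])) if m.sum()>2 else None))
        print(n,x0,prof)
    k=(X[:,2]>15)&(X[:,2]<30)&(abs(lx)<210)&(abs(ly)<75);
    for s in(-1,1):
        # outer edges of base
        e=[]
        for b in range(-90,70,10):
            m=k&(lx>=b)&(lx<b+10)
            if m.sum()>3: e.append((b+5,(s*ly[m]).max()*s))
        e=np.array(e);print(n,"base edge",s,np.polyfit(e[:,0],e[:,1],1).round(3))
    k=(lx>-100)&(lx<78)&(abs(ly)<18.5)&(X[:,2]>39)&(X[:,2]<48);print(n,"edge pts",k.sum(),"ly",np.percentile(ly[k],[2,50,98]).round(1))
    m=(X[:,2]>70)&(abs(ly)<70)&(abs(lx)<210);print(n,"x ext",np.percentile(lx[m],[0.5,99.5]).round(1),"hood face",lx[m&(lx>40)].min().round(1), "lamp",lx[m&(lx<0)].max().round(1),"y ext",np.percentile(ly[m],[1,99]).round(1))
X=pts("side",np.load("side1.npz")["d"]).reshape(-1,3);q=np.array([565,40.5])
r=X[:,:2]-q;lx=r@ex;ly=r@ey
for b in range(-80,80,10):
    m=(lx>=b)&(lx<b+10)&(abs(ly)<22)&(X[:,2]>134)&(X[:,2]<176)
    if m.sum()>4: print(b,m.sum(),"top z",np.percentile(X[m,2],95).round(1),"ly",ly[m].min().round(1),ly[m].max().round(1))
```

```text
top -95 [(-26, 25), (-22, 23), (-18, 41), (-14, 42), (-10, 37), (-6, 35), (-2, 32), (2, 34), (6, 36), (10, 42), (14, 28), (18, 23), (22, 24), (26, 23)]
top -40 [(-26, 25), (-22, 24), (-18, 41), (-14, 43), (-10, 38), (-6, 34), (-2, 30), (2, 34), (6, 38), (10, 42), (14, 35), (18, 23), (22, 24), (26, 24)]
top 20 [(-26, 24), (-22, 24), (-18, 41), (-14, 44), (-10, 38), (-6, 36), (-2, 32), (2, 33), (6, 37), (10, 41), (14, 28), (18, 24), (22, 26), (26, 25)]
top base edge -1 [ 1.000e-03 -6.541e+01]
top base edge 1 [2.0000e-03 6.3141e+01]
top edge pts 319 ly [-17.3  -5.2  14.3]
top x ext [-191.9  197.3] hood face 84.2 lamp -132.9 y ext [-57.3  55.1]
side -95 [(-26, None), (-22, None), (-18, None), (-14, 42), (-10, None), (-6, None), (-2, None), (2, None), (6, None), (10, None), (14, 42), (18, None), (22, None), (26, None)]
side -40 [(-26, 24), (-22, 23), (-18, 42), (-14, 42), (-10, 37), (-6, 34), (-2, 30), (2, 32), (6, 38), (10, 41), (14, 32), (18, 24), (22, 23), (26, 23)]
side 20 [(-26, 23), (-22, 24), (-18, 41), (-14, 42), (-10, 38), (-6, 34), (-2, 31), (2, 33), (6, 37), (10, 41), (14, 26), (18, 24), (22, 23), (26, 24)]
side base edge -1 [ -1.075 -28.485]
side base edge 1 [-1.0000e-02  6.1758e+01]
side edge pts 96 ly [-17.7 -10.6  13.9]
side x ext [-195.  192.] hood face 80.2 lamp -134.7 y ext [-56.9  53.5]
-80 84 top z 164.8 ly -11.8 12.8
-70 48 top z 168.9 ly -14.9 14.9
-60 20 top z 169.3 ly -12.9 14.5
-50 18 top z 169.7 ly -14.2 13.9
-40 17 top z 169.8 ly -12.4 15.5
-30 12 top z 168.7 ly -15.2 15.2
-20 34 top z 175.0 ly -21.9 19.9
-10 47 top z 174.0 ly -22.0 22.0
0 16 top z 169.1 ly -17.7 13.7
10 13 top z 165.0 ly -11.0 7.8
20 26 top z 168.8 ly -11.7 7.1
30 9 top z 169.5 ly -12.1 6.4
40 10 top z 169.9 ly -12.9 6.0
50 7 top z 169.7 ly -13.9 5.4
60 10 top z 169.6 ly -14.7 5.1
```

View pics/t2.png

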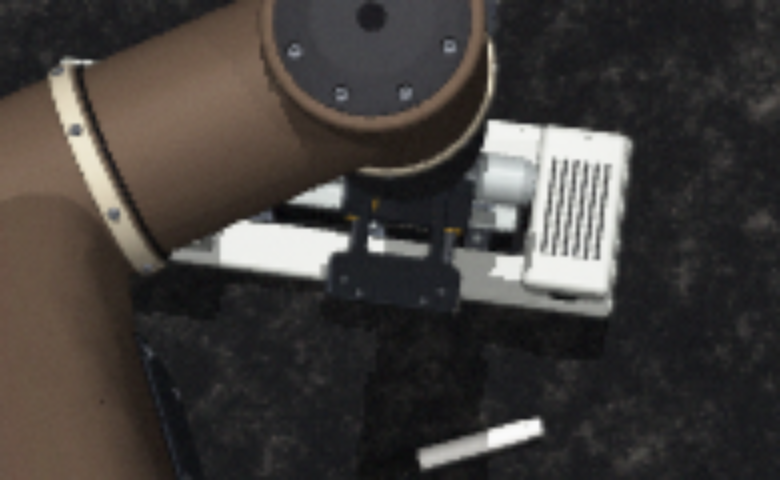

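The cell lies along the groove, level, with its near end visible at (505,175) short of the lamp housing. Its axis is 7.2 mm above the tip. The groove centre sits at local y ≈ -1.5, so the target is (567, 77). I'm lowering to just above the seat.

Call:
drive_tool([
  [[1,0.04,0.4,0,0,0,0],[1,0.04,0.6,0,0,0,0],[1,0,0.3,-0.2,0,0,0],[1,0,0.16,-0.5,0,0,0],[1,0,0,-0.6,0,0,0],[1,0,0,-0.6,0,0,0],[1,0,0,-0.6,0,0,0],[1,0,0,-0.5,0,0,0],[1,0,0,-0.3,0,0,0],[1,0,0,0,0,0,0]],
])

```text
time_s: 9.25
tool_pos: [566.6, 75.5, 62.8]
tcp_rot: [-0.657, 0.754, 0.0, -0.001]
contact_force: [1.0, -0.4, -3.5]
gripper_width: 21.3
grip_force: 30.0
```

Call:
drive_tool([
  [[1,0,0,0,0,0,0],[1,0,0,0,0,0,0],[1,0,0,-0.06,0,0,0],[1,0,0,-0.06,0,0,0],[1,0,0,-0.06,0,0,0],[1,0,0,-0.04,0,0,0],[1,0,0,-0.04,0,0,0],[1,0,0,-0.04,0,0,0],[1,0,0,0,0,0,0],[1,0,0,0,0,0,0]],
])

```text
time_s: 10.25
tool_pos: [567.4, 75.8, 56.8]
tcp_rot: [-0.657, 0.753, -0.0, -0.0]
contact_force: [0.7, 0.4, -3.0]
gripper_width: 20.9
grip_force: 30.0
```

```bash
python3 -c "
from h import *
st()"
```

```text
t 10.25 p [567.42  75.83  56.78] yaw_y 172.21 z [-0.e+00 -1.e-04 -1.e+00] F [ 0.69  0.43 -2.96] w 20.9 gf 30.0 j [ 0.47  0.36 -0.43  0.   -0.79 -0.61]
```

Call:
drive_tool([
  [[1,0,0,-0.06,0,0,0],[1,0,0,-0.06,0,0,0],[1,0,0,-0.06,0,0,0],[1,0,0,-0.06,0,0,0],[1,0,0,-0.04,0,0,0],[1,0,0,-0.04,0,0,0],[1,0,0,-0.04,0,0,0],[1,0,0,0,0,0,0],[1,0,0,0,0,0,0],[1,0,0,0,0,0,0]],
])

```text
time_s: 11.25
tool_pos: [567.4, 75.8, 47.9]
tcp_rot: [-0.657, 0.754, -0.0, 0.0]
contact_force: [-0.0, 0.6, -2.9]
gripper_width: 21.1
grip_force: 30.0
```

Call:
drive_tool([
  [[1,0,0,-0.02,0,0,0],[1,0,0,-0.02,0,0,0],[1,0,0,-0.02,0,0,0],[1,0,0,-0.02,0,0,0],[1,0,0,0,0,0,0],[1,0,0,0,0,0,0],[1,0,0,0,0,0,0],[1,0,0,0,0,0,0],[1,0,0,0,0,0,0],[1,0,0,0,0,0,0]],
])

```text
time_s: 12.25
tool_pos: [567.4, 75.8, 46.2]
tcp_rot: [-0.657, 0.753, -0.0, 0.0]
contact_force: [-4.0, 0.8, 5.7]
gripper_width: 20.9
grip_force: 30.0
```

```bash
python3 -c "
from h import *
st()"
```

```text
t 12.25 p [567.42  75.82  46.21] yaw_y 172.21 z [ 2.e-04  1.e-04 -1.e+00] F [-3.98  0.76  5.72] w 20.9 gf 30.0 j [ 0.47  0.37 -0.44  0.   -0.76 -0.61]
```

Call:
drive_tool([
  [[1,-0.016,0,0,0,0,0],[1,0,0,0,0,0,0],[1,0,0,0,0,0,0],[1,0,0,0,0,0,0],[1,0,0,0,0,0,0],[1,0,0,0,0,0,0],[1,0,0,0,0,0,0],[1,0,0,0,0,0,0],[1,0,0,0,0,0,0],[1,0,0,0,0,0,0]],
])

```text
time_s: 13.25
tool_pos: [567.3, 75.9, 46.1]
tcp_rot: [-0.657, 0.753, -0.0, 0.0]
contact_force: [-2.4, -0.5, 6.1]
gripper_width: 21.0
grip_force: 30.0
```

```bash
python3 -c "
from h import *
st()"
```

```text
t 13.25 p [567.26  75.88  46.08] yaw_y 172.21 z [ 5.e-04  1.e-04 -1.e+00] F [-2.39 -0.54  6.08] w 21.0 gf 30.0 j [ 0.47  0.37 -0.44  0.   -0.76 -0.61]
```

Call:
drive_tool([
  [[1,-0.024,0,0,0,0,0],[1,0,0,0,0,0,0],[0.68,0,0,0,0,0,0],[0.68,0,0,0,0,0,0],[0.68,0,0,0,0,0,0],[0.68,0,0,0,0,0,0],[0.68,0,0,0,0,0,0],[0.68,0,0,0,0,0,0],[0.68,0,0,0,0,0,0],[0.68,0,0,0,0,0,0]],
])

```text
time_s: 14.25
tool_pos: [566.4, 75.8, 45.8]
tcp_rot: [-0.657, 0.754, -0.0, 0.0]
contact_force: [-0.7, -0.3, 0.2]
gripper_width: 27.8
grip_force: 0.0
```

```bash
python3 -c "
from h import *
st()"
```

```text
t 14.25 p [566.45  75.84  45.84] yaw_y 172.21 z [ 1.e-04  0.e+00 -1.e+00] F [-0.7  -0.27  0.21] w 27.8 gf 0.0 j [ 0.48  0.37 -0.44 -0.   -0.76 -0.61]
```

Call:
drive_tool([
  [[1,0,0,0,0,0,0],[1,0,0,0,0,0,0],[1,0,0,0,0,0,0],[1,0,0,0,0,0,0],[1,0,0,0,0,0,0],[1,0,0,0,0,0,0],[1,0,0,0,0,0,0],[1,0,0,0,0,0,0],[1,0,0,0,0,0,0],[1,0,0,0,0,0,0]],
])

```text
time_s: 15.25
tool_pos: [566.6, 75.9, 45.9]
tcp_rot: [-0.657, 0.753, -0.0, 0.0]
contact_force: [2.5, -0.4, -1.9]
gripper_width: 21.5
grip_force: 30.0
```

Run:
```python
from h import *
st()
im,d=env.get_image("side");cv2.imwrite("pics/s3.png",cv2.resize(im[130:250,260:400],None,fx=5,fy=5))
```

```text
t 15.25 p [566.61  75.86  45.86] yaw_y 172.21 z [ 3.e-04  1.e-04 -1.e+00] F [ 2.5  -0.41 -1.87] w 21.5 gf 30.0 j [ 0.48  0.37 -0.44  0.   -0.76 -0.61]
```

View pics/s3.png

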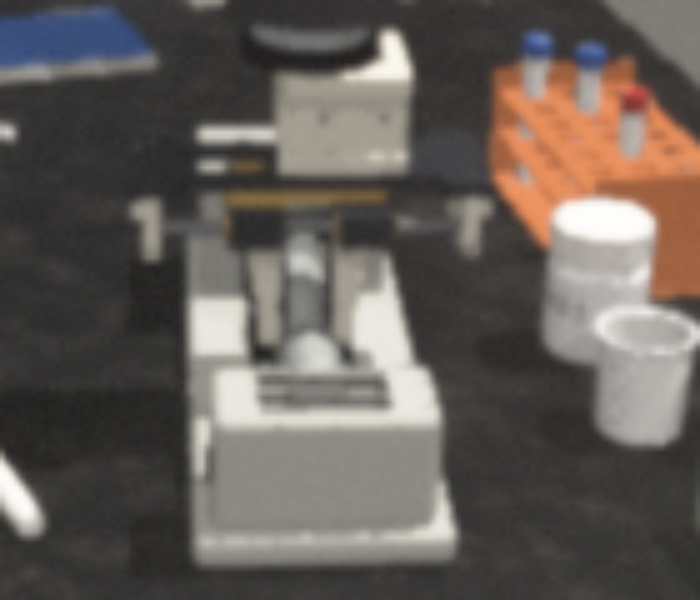

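The cell lies seated in the groove between the fingers at (305,300), ahead of the lamp housing. Now I'll slide it toward the port.

Call:
drive_tool([
  [[1,0.03,0.1,0,0,0,0],[1,0.027,0.2,0,0,0,0],[1,0.027,0.2,0,0,0,0],[1,0.027,0.2,0,0,0,0],[1,0.027,0.2,0,0,0,0],[1,0.027,0.2,0,0,0,0],[1,0.027,0.2,0,0,0,0],[1,0.027,0.2,0,0,0,0],[1,0.014,0.1,0,0,0,0],[1,0,0,0,0,0,0]],
])

```text
time_s: 16.3
tool_pos: [572.1, 116.4, 45.8]
tcp_rot: [-0.658, 0.753, 0.0, 0.0]
contact_force: [-1.3, -0.6, 2.4]
gripper_width: 21.3
grip_force: 30.0
```

```bash
python3 -c "
from h import *
st()"
```

```text
t 16.3 p [572.14 116.37  45.81] yaw_y 172.22 z [-1.e-04  3.e-04 -1.e+00] F [-1.29 -0.64  2.41] w 21.3 gf 30.0 j [ 0.54  0.39 -0.41 -0.   -0.77 -0.67]
```

Call:
drive_tool([
  [[1,0.006,0.04,0,0,0,0],[1,0.005,0.04,0,0,0,0],[1,0.006,0.04,0,0,0,0],[1,0.005,0.04,0,0,0,0],[1,0.006,0.04,0,0,0,0],[1,0.005,0.04,0,0,0,0],[1,0.006,0.04,0,0,0,0],[1,0.005,0.04,0,0,0,0],[1,0.006,0.04,0,0,0,0],[1,0.005,0.04,0,0,0,0]],
])

```text
time_s: 17.3
tool_pos: [573.3, 125.3, 45.8]
tcp_rot: [-0.657, 0.754, -0.0, -0.0]
contact_force: [-1.1, -5.3, 3.7]
gripper_width: 20.9
grip_force: 30.0
```

Call:
drive_tool([
  [[1,0.006,0.04,0,0,0,0],[1,0.005,0.04,0,0,0,0],[1,0.006,0.04,0,0,0,0],[1,0.005,0.04,0,0,0,0],[1,0,0,0,0,0,0],[1,0,0,0,0,0,0],[1,0,0,0,0,0,0],[1,0,0,0,0,0,0],[1,0,0,0,0,0,0],[1,0,0,0,0,0,0]],
])

```text
time_s: 18.3
tool_pos: [573.9, 129.4, 45.8]
tcp_rot: [-0.657, 0.754, 0.0, -0.0]
contact_force: [-0.7, -6.2, 4.0]
gripper_width: 21.2
grip_force: 30.0
```

```bash
python3 -c "
from h import *
st()"
```

```text
t 18.3 p [573.91 129.41  45.79] yaw_y 172.19 z [-5.e-04 -4.e-04 -1.e+00] F [-0.68 -6.21  3.99] w 21.2 gf 30.0 j [ 0.55  0.39 -0.4   0.   -0.78 -0.69]
```

Call:
drive_tool([
  [[1,0.003,0.02,0,0,0,0],[1,0.003,0.02,0,0,0,0],[1,0.002,0.02,0,0,0,0],[1,0.003,0.02,0,0,0,0],[1,0.003,0.02,0,0,0,0],[1,0.003,0.02,0,0,0,0],[1,0.002,0.02,0,0,0,0],[1,0.003,0.02,0,0,0,0],[1,0,0,0,0,0,0],[1,0,0,0,0,0,0]],
])

```text
time_s: 19.3
tool_pos: [574.4, 133.4, 45.8]
tcp_rot: [-0.657, 0.754, 0.0, -0.0]
contact_force: [-1.2, -4.9, 4.3]
gripper_width: 21.4
grip_force: 30.0
```

Call:
drive_tool([
  [[1,0.003,0.02,0,0,0,0],[1,0.003,0.02,0,0,0,0],[1,0.002,0.02,0,0,0,0],[1,0.003,0.02,0,0,0,0],[1,0,0,0,0,0,0],[1,0,0,0,0,0,0],[1,0,0,0,0,0,0],[1,0,0,0,0,0,0],[1,0,0,0,0,0,0],[1,0,0,0,0,0,0]],
])

```text
time_s: 20.3
tool_pos: [574.6, 134.6, 45.8]
tcp_rot: [-0.657, 0.754, -0.0, -0.001]
contact_force: [0.5, -8.0, 4.3]
gripper_width: 21.3
grip_force: 30.0
```

```bash
python3 -c "
from h import *
st()"
```

```text
t 20.3 p [574.56 134.61  45.77] yaw_y 172.19 z [-0.0011 -0.0014 -1.    ] F [ 0.45 -7.96  4.26] w 21.3 gf 30.0 j [ 0.56  0.4  -0.39  0.   -0.78 -0.7 ]
```

Call:
drive_tool([
  [[1,0.003,0.02,0,0,0,0],[1,0.003,0.02,0,0,0,0],[1,0.002,0.02,0,0,0,0],[1,0.003,0.02,0,0,0,0],[1,0,0,0,0,0,0],[1,0,0,0,0,0,0],[1,0,0,0,0,0,0],[1,0,0,0,0,0,0],[1,0,0,0,0,0,0],[1,0,0,0,0,0,0]],
])

```text
time_s: 21.3
tool_pos: [574.7, 135.5, 45.8]
tcp_rot: [-0.657, 0.754, -0.0, -0.002]
contact_force: [0.9, -12.5, 4.0]
gripper_width: 20.8
grip_force: 30.0
```

Call:
drive_tool([
  [[1,0.003,0.02,0,0,0,0],[1,0.003,0.02,0,0,0,0],[1,0.002,0.02,0,0,0,0],[1,0.003,0.02,0,0,0,0],[1,0,0,0,0,0,0],[1,0,0,0,0,0,0],[1,0,0,0,0,0,0],[1,0,0,0,0,0,0],[1,0,0,0,0,0,0],[1,0,0,0,0,0,0]],
])

```text
time_s: 22.3
tool_pos: [574.9, 137.5, 45.7]
tcp_rot: [-0.657, 0.754, -0.0, -0.002]
contact_force: [1.2, -13.1, 4.4]
gripper_width: 21.1
grip_force: 30.0
```

```bash
python3 -c "
from h import *
st()"
```

```text
t 22.3 p [574.92 137.5   45.74] yaw_y 172.17 z [-0.0018 -0.0028 -1.    ] F [  1.24 -13.12   4.44] w 21.1 gf 30.0 j [ 0.57  0.4  -0.39  0.   -0.78 -0.7 ]
```

Call:
drive_tool([
  [[1,0.003,0.02,0.008,0,0,0],[1,0.003,0.02,0,0,0,0],[1,0.002,0.02,0,0,0,0],[1,0.003,0.02,0,0,0,0],[1,0,0,0,0,0,0],[1,0,0,0,0,0,0],[1,0,0,0,0,0,0],[1,0,0,0,0,0,0],[1,0,0,0,0,0,0],[1,0,0,0,0,0,0]],
])

```text
time_s: 23.3
tool_pos: [575.3, 140.3, 45.8]
tcp_rot: [-0.657, 0.754, -0.0, -0.001]
contact_force: [0.3, -9.3, 2.5]
gripper_width: 21.2
grip_force: 30.0
```

```bash
python3 -c "
from h import *
st()"
```

```text
t 23.3 p [575.34 140.32  45.8 ] yaw_y 172.18 z [-0.0013 -0.0017 -1.    ] F [ 0.3  -9.26  2.53] w 21.2 gf 30.0 j [ 0.57  0.4  -0.39  0.   -0.78 -0.71]
```

Call:
drive_tool([
  [[1,0.003,0.02,0,0,0,0],[1,0.003,0.02,0,0,0,0],[1,0.002,0.02,0,0,0,0],[1,0.003,0.02,0,0,0,0],[1,0,0,0,0,0,0],[1,0,0,0,0,0,0],[1,0,0,0,0,0,0],[1,0,0,0,0,0,0],[1,0,0,0,0,0,0],[1,0,0,0,0,0,0]],
])

```text
time_s: 24.3
tool_pos: [575.6, 142.4, 45.8]
tcp_rot: [-0.657, 0.754, -0.0, -0.001]
contact_force: [0.2, -9.3, 3.1]
gripper_width: 21.1
grip_force: 30.0
```

Call:
drive_tool([
  [[1,0.003,0.02,0,0,0,0],[1,0.003,0.02,0,0,0,0],[1,0.002,0.02,0,0,0,0],[1,0.003,0.02,0,0,0,0],[1,0,0,0,0,0,0],[1,0,0,0,0,0,0],[1,0,0,0,0,0,0],[1,0,0,0,0,0,0],[1,0,0,0,0,0,0],[1,0,0,0,0,0,0]],
])

```text
time_s: 25.3
tool_pos: [575.9, 144.4, 45.8]
tcp_rot: [-0.657, 0.754, -0.0, -0.001]
contact_force: [0.0, -9.3, 2.0]
gripper_width: 21.3
grip_force: 30.0
```

Sliding is steady at 9.3 N, so I'll continue.

Call:
drive_tool([
  [[1,0.003,0.02,0,0,0,0],[1,0.003,0.02,0,0,0,0],[1,0.002,0.02,0,0,0,0],[1,0.003,0.02,0,0,0,0],[1,0,0,0,0,0,0],[1,0,0,0,0,0,0],[1,0,0,0,0,0,0],[1,0,0,0,0,0,0],[1,0,0,0,0,0,0],[1,0,0,0,0,0,0]],
])

```text
time_s: 26.3
tool_pos: [576.2, 146.3, 45.8]
tcp_rot: [-0.657, 0.754, -0.0, -0.001]
contact_force: [-0.3, -9.3, 1.3]
gripper_width: 21.4
grip_force: 30.0
```

Call:
drive_tool([
  [[1,0.003,0.02,0,0,0,0],[1,0.003,0.02,0,0,0,0],[1,0.002,0.02,0,0,0,0],[1,0.003,0.02,0,0,0,0],[1,0,0,0,0,0,0],[1,0,0,0,0,0,0],[1,0,0,0,0,0,0],[1,0,0,0,0,0,0],[1,0,0,0,0,0,0],[1,0,0,0,0,0,0]],
])

```text
time_s: 27.3
tool_pos: [576.4, 148.3, 45.8]
tcp_rot: [-0.657, 0.754, -0.0, -0.001]
contact_force: [0.7, -10.0, 2.9]
gripper_width: 21.4
grip_force: 30.0
```

Call:
drive_tool([
  [[1,0.003,0.02,0,0,0,0],[1,0.003,0.02,0,0,0,0],[1,0.002,0.02,0,0,0,0],[1,0.003,0.02,0,0,0,0],[1,0,0,0,0,0,0],[1,0,0,0,0,0,0],[1,0,0,0,0,0,0],[1,0,0,0,0,0,0],[1,0,0,0,0,0,0],[1,0,0,0,0,0,0]],
])

```text
time_s: 28.3
tool_pos: [576.7, 150.3, 45.8]
tcp_rot: [-0.657, 0.754, -0.0, -0.001]
contact_force: [0.4, -9.9, 2.6]
gripper_width: 21.4
grip_force: 30.0
```

Call:
drive_tool([
  [[1,0.003,0.02,0,0,0,0],[1,0.003,0.02,0,0,0,0],[1,0.002,0.02,0,0,0,0],[1,0.003,0.02,0,0,0,0],[1,0,0,0,0,0,0],[1,0,0,0,0,0,0],[1,0,0,0,0,0,0],[1,0,0,0,0,0,0],[1,0,0,0,0,0,0],[1,0,0,0,0,0,0]],
])

```text
time_s: 29.3
tool_pos: [577.0, 152.2, 45.8]
tcp_rot: [-0.657, 0.754, -0.0, -0.001]
contact_force: [0.4, -8.8, 3.0]
gripper_width: 21.3
grip_force: 30.0
```

Call:
drive_tool([
  [[1,0.003,0.02,0,0,0,0],[1,0.003,0.02,0,0,0,0],[1,0.002,0.02,0,0,0,0],[1,0.003,0.02,0,0,0,0],[1,0,0,0,0,0,0],[1,0,0,0,0,0,0],[1,0,0,0,0,0,0],[1,0,0,0,0,0,0],[1,0,0,0,0,0,0],[1,0,0,0,0,0,0]],
])

```text
time_s: 30.3
tool_pos: [577.2, 154.3, 45.8]
tcp_rot: [-0.657, 0.754, -0.0, -0.001]
contact_force: [1.1, -9.7, 3.3]
gripper_width: 21.2
grip_force: 30.0
```

Call:
drive_tool([
  [[1,0.003,0.02,0,0,0,0],[1,0.003,0.02,0,0,0,0],[1,0.002,0.02,0,0,0,0],[1,0.003,0.02,0,0,0,0],[1,0,0,0,0,0,0],[1,0,0,0,0,0,0],[1,0,0,0,0,0,0],[1,0,0,0,0,0,0],[1,0,0,0,0,0,0],[1,0,0,0,0,0,0]],
])

```text
time_s: 31.3
tool_pos: [577.5, 156.2, 45.8]
tcp_rot: [-0.657, 0.754, -0.0, -0.001]
contact_force: [0.5, -10.3, 3.1]
gripper_width: 21.4
grip_force: 30.0
```

Call:
drive_tool([
  [[1,0.003,0.02,0,0,0,0],[1,0.003,0.02,0,0,0,0],[1,0.002,0.02,0,0,0,0],[1,0.003,0.02,0,0,0,0],[1,0,0,0,0,0,0],[1,0,0,0,0,0,0],[1,0,0,0,0,0,0],[1,0,0,0,0,0,0],[1,0,0,0,0,0,0],[1,0,0,0,0,0,0]],
])

```text
time_s: 32.3
tool_pos: [577.8, 158.2, 45.8]
tcp_rot: [-0.657, 0.754, -0.0, -0.001]
contact_force: [-0.3, -10.9, 2.3]
gripper_width: 21.1
grip_force: 30.0
```

Run:
```python
from h import *
st()
ex=np.array([.1357,.9907]);ey=np.array([-.9907,.1357])
def rear(d,q,zt):
    X=pts("side",d).reshape(-1,3);r=X[:,:2]-q;lx=r@ex;ly=r@ey
    m=(abs(ly)<9)&(lx<-20)&(lx>-100)&(abs(X[:,2]-zt)<17.5)&(X[:,2]>zt+2)
    # collar top shows as z>zt+13: rear start and shoulder
    k=m&(X[:,2]>zt+13);return np.percentile(lx[m],[0,2]).round(1),np.percentile(lx[k],[0,2,98]).round(1)
print(rear(np.load("side1.npz")["d"],np.array([565,40.5]),153.6))
im,d=env.get_image("side");print(rear(d,env.get_state()["tool_pos"][:2],53))
```

```text
t 32.3 p [577.75 158.2   45.79] yaw_y 172.18 z [-0.0015 -0.0019 -1.    ] F [ -0.35 -10.88   2.34] w 21.1 gf 30.0 j [ 0.59  0.41 -0.37  0.   -0.79 -0.73]
(array([-77.9, -76.4]), array([-70.1, -69.4, -25.7]))
(array([-80.8, -79.1]), array([-71.8, -70.9, -23.7]))
```

Call:
drive_tool([
  [[1,0.003,0.02,0,0,0,0],[1,0.003,0.02,0,0,0,0],[1,0.002,0.02,0,0,0,0],[1,0,0,0,0,0,0],[1,0,0,0,0,0,0],[1,0,0,0,0,0,0],[1,0,0,0,0,0,0],[1,0,0,0,0,0,0],[1,0,0,0,0,0,0],[1,0,0,0,0,0,0]],
])

```text
time_s: 33.35
tool_pos: [578.0, 159.7, 45.8]
tcp_rot: [-0.657, 0.754, -0.0, -0.001]
contact_force: [0.3, -10.0, 3.6]
gripper_width: 21.3
grip_force: 30.0
```

Call:
drive_tool([
  [[1,0.003,0.02,0,0,0,0],[1,0.003,0.02,0,0,0,0],[1,0.002,0.02,0,0,0,0],[1,0,0,0,0,0,0],[1,0,0,0,0,0,0],[1,0,0,0,0,0,0],[1,0,0,0,0,0,0],[1,0,0,0,0,0,0],[1,0,0,0,0,0,0],[1,0,0,0,0,0,0]],
])

```text
time_s: 34.35
tool_pos: [578.2, 161.2, 45.8]
tcp_rot: [-0.657, 0.754, -0.0, -0.001]
contact_force: [0.4, -9.9, 2.5]
gripper_width: 21.2
grip_force: 30.0
```

Call:
drive_tool([
  [[1,0.003,0.02,0,0,0,0],[1,0.003,0.02,0,0,0,0],[1,0.002,0.02,0,0,0,0],[1,0,0,0,0,0,0],[1,0,0,0,0,0,0],[1,0,0,0,0,0,0],[1,0,0,0,0,0,0],[1,0,0,0,0,0,0],[1,0,0,0,0,0,0],[1,0,0,0,0,0,0]],
])

```text
time_s: 35.35
tool_pos: [578.3, 162.3, 45.8]
tcp_rot: [-0.657, 0.754, -0.0, -0.001]
contact_force: [1.4, -11.9, 3.7]
gripper_width: 20.9
grip_force: 30.0
```

Call:
drive_tool([
  [[1,0.003,0.02,0,0,0,0],[1,0.003,0.02,0,0,0,0],[1,0,0,0,0,0,0],[1,0,0,0,0,0,0],[1,0,0,0,0,0,0],[1,0,0,0,0,0,0],[1,0,0,0,0,0,0],[1,0,0,0,0,0,0],[1,0,0,0,0,0,0],[1,0,0,0,0,0,0]],
])

```text
time_s: 36.35
tool_pos: [578.4, 163.2, 45.8]
tcp_rot: [-0.657, 0.754, -0.0, -0.002]
contact_force: [0.8, -11.8, 3.3]
gripper_width: 21.1
grip_force: 30.0
```

Call:
drive_tool([
  [[1,0.003,0.02,0,0,0,0],[1,0.003,0.02,0,0,0,0],[1,0,0,0,0,0,0],[1,0,0,0,0,0,0],[1,0,0,0,0,0,0],[1,0,0,0,0,0,0],[1,0,0,0,0,0,0],[1,0,0,0,0,0,0],[1,0,0,0,0,0,0],[1,0,0,0,0,0,0]],
])

```text
time_s: 37.35
tool_pos: [578.5, 164.0, 45.8]
tcp_rot: [-0.657, 0.754, -0.0, -0.002]
contact_force: [0.6, -12.6, 3.9]
gripper_width: 21.4
grip_force: 30.0
```

Call:
drive_tool([
  [[1,0.003,0.02,0,0,0,0],[1,0.003,0.02,0,0,0,0],[1,0,0,0,0,0,0],[1,0,0,0,0,0,0],[1,0,0,0,0,0,0],[1,0,0,0,0,0,0],[1,0,0,0,0,0,0],[1,0,0,0,0,0,0],[1,0,0,0,0,0,0],[1,0,0,0,0,0,0]],
])

```text
time_s: 38.35
tool_pos: [578.6, 164.6, 45.8]
tcp_rot: [-0.657, 0.754, -0.001, -0.002]
contact_force: [1.5, -13.9, 3.6]
gripper_width: 21.1
grip_force: 30.0
```

Call:
drive_tool([
  [[1,0.003,0.02,0,0,0,0],[1,0.002,0.012,0,0,0,0],[1,0,0,0,0,0,0],[1,0,0,0,0,0,0],[1,0,0,0,0,0,0],[1,0,0,0,0,0,0],[1,0,0,0,0,0,0],[1,0,0,0,0,0,0],[1,0,0,0,0,0,0],[1,0,0,0,0,0,0]],
])

```text
time_s: 39.35
tool_pos: [578.6, 164.7, 45.8]
tcp_rot: [-0.657, 0.754, -0.001, -0.002]
contact_force: [3.5, -17.5, 5.0]
gripper_width: 21.4
grip_force: 30.0
```

```bash
python3 -c "
from h import *
st()"
```

```text
t 39.35 p [578.59 164.66  45.77] yaw_y 172.16 z [-0.0027 -0.0043 -1.    ] F [  3.47 -17.55   5.01] w 21.4 gf 30.0 j [ 0.6   0.41 -0.37  0.   -0.79 -0.74]
```

The cell is on the solid stop: no advance, while the force climbed 3.6 N. Next I'm easing off the stored push and opening.

Call:
drive_tool([
  [[1,-0.004,-0.03,0,0,0,0],[1,-0.004,-0.03,0,0,0,0],[1,0,0,0,0,0,0],[1,0,0,0,0,0,0],[0.7,0,0,0,0,0,0],[0.65,0,0,0,0,0,0],[0.6,0,0,0,0,0,0],[0.6,0,0,0,0,0,0],[0.5,0,0,0,0,0,0],[0.4,0,0,0,0,0,0]],
])

```text
time_s: 40.35
tool_pos: [579.3, 166.8, 46.0]
tcp_rot: [-0.658, 0.753, 0.0, 0.0]
contact_force: [-1.1, 0.1, -0.1]
gripper_width: 45.9
grip_force: 0.0
```

```bash
python3 -c "
from h import *
st()"
```

```text
t 40.35 p [579.27 166.84  45.98] yaw_y 172.22 z [ 1.e-04  1.e-04 -1.e+00] F [-1.07  0.06 -0.05] w 45.9 gf 0.0 j [ 0.6   0.41 -0.37 -0.   -0.79 -0.74]
```

Released. I'm raising the tool and backing away from the hood a little.

Call:
drive_tool([
  [[0.3,0,-0.1,0,0,0,0],[0.3,0,0,0,0,0,0],[0.3,0,0,0.3,0,0,0],[0.3,0,0,0.6,0,0,0],[0.3,0,0,0.8,0,0,0],[0.3,0,0,1,0,0,0],[0.3,0,0,1,0,0,0],[0.3,0,0,1,0,0,0],[0.3,0,0,0.5,0,0,0],[0.3,0,0,0,0,0,0]],
])

```text
time_s: 41.35
tool_pos: [580.2, 164.6, 178.3]
tcp_rot: [-0.657, 0.753, -0.0, 0.002]
contact_force: [0.2, -0.6, -0.2]
gripper_width: 61.5
grip_force: 0.0
```

Run:
```python
from h import *
st()
im,d=env.get_image("side");cv2.imwrite("pics/s4.png",cv2.resize(im[130:330,260:400],None,fx=3,fy=3))
X=pts("side",d).reshape(-1,3);r=X[:,:2]-[578.6,164.7];lx=r@[.1357,.9907];ly=r@[-.9907,.1357]
m=(abs(ly)<9)&(lx<-20)&(lx>-100)&(X[:,2]>55)&(X[:,2]<71);k=m&(X[:,2]>66)
print(np.percentile(lx[m],[0,2]),np.percentile(lx[k],[0,2,98]))
```

```text
t 41.35 p [580.21 164.59 178.26] yaw_y 172.21 z [ 0.0034  0.0019 -1.    ] F [ 0.25 -0.59 -0.23] w 61.5 gf 0.0 j [ 0.6   0.27 -0.22  0.   -1.07 -0.74]
[-78.15756947 -76.73112494] [-70.20479461 -70.0834969  -26.74410243]
```

View pics/s4.png

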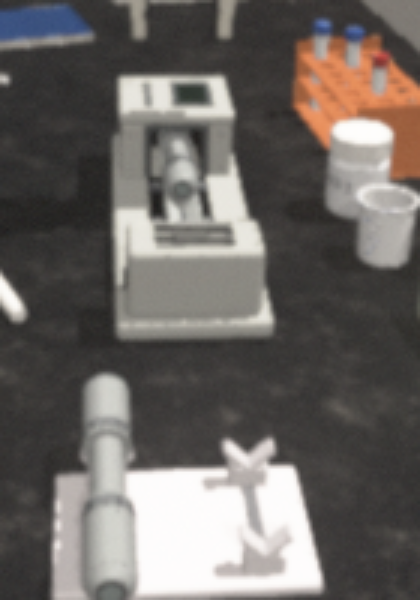

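The cell sits in the groove with its nose in the port at (180,165), the long cell is undisturbed at (107,480), and the gripper is clear. Handing in.

```bash
python3 -c "
from station import env
print(env.job_done())"
```

```text
the job is handed in; nothing more can be done
None
```

The short cell is in the polarimeter's groove, pushed home against the solid end stop and released, and I handed the job in after 41 s; the hand-in returned no verdict.

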